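# Roll the turned roller home over the ridge

## Robot

A 6-joint arm with a two-finger parallel gripper is mounted at the origin on the work surface. World frame = base frame: x ahead of the robot, y to its left, z up, the work surface at z = 0. Lengths are in m, angles in rad, forces in N, time in s.
With the tool pointing down it reaches from about 0.3 to 0.775 m from the base axis. Payload 14.6 kg.
Tool frame: the origin (TCP) lies at the very end of the fingers, on their centre line; the grasp point (between the pads) lies 19 mm behind it; z points along the fingers, y is the line along which they close (so a half turn about z gives the same grasp; the last joint's range is limited). The gripper opens to 94 mm and grips with 3 to 60 N. Pads are 16 mm wide; open, the fingers measure 119 mm over their backs; the gripper's body (75 mm by 177 mm) begins 78 mm behind the grasp point.
Start: joints at [1.24, 0.3, 1.521, -0, 1.321, -0.067], TCP at [0.143, 0.531, 0.205] pointing down, gripper open.
Joint ranges: [-3.03, 3.03], [-0.79, 2.21], [0.23, 2.52], [-1.04, 4.18], [0, 3.07], [-2.55, 2.55]. Speed limits (rad/s): [2.22, 2.22, 2.57, 3.14, 3.14, 3.14].

## Interface

Orientations are given as [roll, pitch, yaw] about the fixed x, y, z axes, in that order (R = Rz(yaw) Ry(pitch) Rx(roll)).
In Python, from station import ctrl gives the robot as it stands.
- The arm moves only by the tool move_arm, never from a script. Its argument "increments" is a list of rows, each a list of 7 numbers: the opening, from 0 (shut) to 1 (fully open), then the shift along the tool's x, y, z in units of 50 mm (1.0 is 50 mm), then the turn, a rotation vector about the tool's x, y, z in rad. In form: [[claw, tx, ty, tz, rx, ry, rz], ...]. A call has 1 to 20 rows; each row shifts and turns the commanded pose from where the row before left it, along the tool's axes as they then stand; what a row does not reach is not made up. A row lasts 1/10 s, in which the tool goes at most 50 mm and 8.59 degrees, less where a joint would pass 70% of its speed; a pose out of reach is approached as far as the arm can. A call is refused whole if a number of a shift passes 1 or a number of a turn 0.15, either way. A call with a gripper value outside its range is refused whole. The fingers move at their own pace and stop on an object; "force" is the grip in N (left out, the last holds). Time passes only in rows, so rows that do not move let the fingers close. It gives the time, the measured TCP pose, the force, the opening and the grip force at its end, in the units of the state.
- ctrl.get_obs(): the state, without advancing time (a new reading comes with each control period).
- ctrl.camera(name): name is "scene" or "top" or "wrist"; returns a dict with "color" (400x640x3 uint8, blue, green, red), "K" (3x3 intrinsics, pixels), "pose" (4x4, takes a point from camera to world coordinates); the wrist camera has in their place "tool_from_camera" (4x4, takes a point from camera to tool coordinates, whose origin is the TCP and whose axes are the flange's). Camera axes: x right, y down, z forward; pixel columns grow to the right and rows downward; lengths in m; the calibration is good to about 2 mm. A picture is of the moment at which its call begins: read the wrist's pose just before it. There is no depth.
- ctrl.hand_in(): hands the job in; it is judged then, once.
Trained networks look in a picture, given as the dict that the camera call returned (one of the last four; its "shot" number tells which), for a name from the list of things; names that differ only in an ending like _2 or _b are one class to them, and where a whole thing is asked for, a point or a joint stands for the part that bears it (a point fixed in the world has none). Each returns a list of dicts, best first, with "conf" (0 to 1); they miss things now and then, are a little off and sometimes report something else, mostly with a low value. They report only what shows in the picture. A call takes as long as a camera call. They do not tell look-alikes from the thing itself.
- ctrl.cut_out(name, picture): "mask" (400x640 bool, what is visible of it) and "centre" ([row, column] in pixels, amid what is visible of it).
The state is a dict: "time_s": time; "qpos": joint angles; "joint_vel": joint speeds; "tau": joint torques, N m; "ee_pos": TCP position; "eef_rot": TCP orientation; "force": force on the tool from outside, world axes, zero at the start; "moment": the same for the moment, N m; "grip_width": finger opening in m; "grip_force": force on a finger pad.
Only numpy, scipy, OpenCV 4.12 (cv2) and the standard library are available. Lean on these libraries where they do the work, as an engineer would, in place of code of your own. Each camera call takes 0.05 s, during which the arm holds its last target. There are 200 camera calls.

## Task

Take the palm board by its yellow handle and, with its flat underside laid on top of the wooden roller, roll the roller under it along the stop board, over the dark steel ridge and fully home against the blue stop, pressing gently all the way (never more than about 20 N) and without touching the roller with the gripper or shoving it from the side. Then lay the palm board flat back on its cork mat and let go; leave everything else alone.

Things in the scene. Friction and masses are not known exactly. Their poses are not given: they have to be found in the camera images.
- stop_board: flat plywood board fixed to the bench, 270 x 200 x 18 mm. Origin: centre of its underside; z up (its top face is at z = 18 mm), +x is the rolling direction, towards its blue stop (x = 110 to 130 mm). A dark steel ridge lies across it along y at x = 63 mm: a round bar 14 mm thick and 180 mm long let into the board, of which 2 to 7 mm stands proud (it differs each time and is not measured); it does not give.
- seat (a point): where the middle of the roller's axis is when it lies home on the board between ridge and stop, touching the stop: x = 85, y = 0, z = 43 mm in the board's frame; axes as the board's.
- stop: the blue stop: bar 20 x 190 mm, 30 mm high, fixed across the far end of the board's top face. Origin: centre of its underside. Its face towards the roller is 10 mm from its origin.
- roller: pale turned wooden roller, diameter 50 mm, 140 mm long (170 over its decorative stub ends), 0.15 to 0.3 kg, lying loose on the board, short of the ridge. Origin on its axis, mid-length; its own y is the axis, which at the start lies within 0.1 rad of the board's y. It is rigid and rolls freely.
- red_line (a point): middle of the red line painted along the roller, on its surface 25 mm from the axis; at the start it is on top.
- palm: the palm board: flat wooden plate 170 (x) x 75 (y) x 14 mm, with a yellow upright handle block on top, 30 (x) x 60 (y) x 42 mm, whose top is 56 mm above the plate's underside. Origin: centre of the plate's flat underside; z up. 0.25 kg. It lies loose on the cork mat. It is rigid.
- palm_grip (a point): middle of the yellow handle, 40 mm above the palm board's underside; the handle is 30 mm wide along the palm board's x.
- mat: cork mat, 210 x 120 x 4 mm, fixed to the bench, on which the palm board lies, long sides together. Origin: centre of its underside.
- clog_a: yellow wooden clog, 225 mm long; bystander. Origin: under its middle.
- clog_b: unpainted wooden clog, 225 mm long; bystander. Origin: under its middle.
- mallet: wooden hammer, lying; bystander.
- chisel: hand tool with an orange handle, lying; bystander.
- wax: wax tin, 60 mm diameter, 50 mm high; bystander.
- offcut: wood offcut, 50 x 90 x 35 mm; bystander.
Not all that is in view belongs to the job. Leave any purple look-alike of the palm alone. What is shaped like the roller but pink is not meant.

How it is judged:
By the outcome, as a careful person would: the job done as asked, in the order asked, and still so for the second after the job is handed in, with the robot touching nothing.
It also fails if it takes over 72 s, if anything falls off the work surface, if the arm or the gripper's body presses on something with over 40 N, if the wrist force passes 120 N, or if a joint passes its speed limit or range.

## Working session

There is one attempt and no reset: what is moved stays moved. The work goes in short steps, Python scripts to look and compute and a tool call to move; the robot and the scene stay as the last step left them, time stands still between calls to the robot, and variables do not carry over. Pictures are saved under pics/ and viewed, at most 10 in all, crops included, and the job is handed in when it is done.

Besides the shell and the picture viewer there is one more tool, called after "Emit:" as name(argument=value, ...), one argument or row to a line, values as JSON. move_arm: Moves the arm, as the interface text tells. Its arguments: {"type":"object","properties":{"increments":{"type":"array","items":{"type":"array","items":{"type":"number"}}},"force":{"type":"number"}},"required":["increments"]}

```bash
ls; mkdir -p pics; cat > h.py <<'E'
import numpy as np, cv2
from station import ctrl
def ray(pic,uv):
    K=pic["K"];T=pic["pose"];d=np.linalg.inv(K)@np.array([uv[0],uv[1],1.]);return T[:3,3],T[:3,:3]@d
def onz(pic,uv,z):
    o,d=ray(pic,uv);return o+d*(z-o[2])/d[2]
E
python3 - <<'E'
from h import *
print(ctrl.get_obs())
for c in("scene","top"):
    p=ctrl.camera(c);cv2.imwrite(f"pics/{c}0.png",p["color"]);print(c,p["K"].tolist(),np.round(p["pose"],3).tolist())
    for n in("stop_board","roller","palm","mat","stop","palm_grip","red_line"):
        for r in ctrl.cut_out(n,p)[:3]:
            m=r["mask"].astype(np.uint8);q=cv2.minAreaRect(cv2.findNonZero(m))
            print(n,round(r["conf"],2),np.round(r["centre"]),m.sum(),np.round(cv2.boxPoints(q)).tolist())
E
```

```text
pics
{'time_s': 0.0, 'qpos': array([ 1.24042013e+00,  3.00460523e-01,  1.52158335e+00, -3.32866280e-05,
        1.32069444e+00, -6.65811310e-02]), 'joint_vel': array([-0.00071089,  0.00225911, -0.0001948 , -0.00180997, -0.00012271,
       -0.00138987]), 'tau': array([ 2.01685027e-03, -5.31807876e+01, -3.52742279e+01,  7.09387986e-02,
        2.43975897e-02, -8.23350570e-05]), 'ee_pos': array([0.14332615, 0.53072436, 0.20489117]), 'eef_rot': array([-3.14044739e+00, -4.40528211e-05,  2.87780582e+00]), 'force': array([0.07516592, 0.38968363, 0.25705329]), 'moment': array([ 0.03400842, -0.01488788, -0.05576319]), 'grip_force': 0.0, 'grip_width': 0.09382896327881866}
scene [[404.3068074072741, 0.0, 319.3094902145285], [0.0, 404.3068074072741, 193.47111581101416], [0.0, 0.0, 1.0]] [[-0.608, 0.522, -0.599, 1.139], [0.794, 0.414, -0.445, 0.57], [0.016, -0.746, -0.666, 0.825], [0.0, 0.0, 0.0, 1.0]]
stop_board 0.91 [238. 316.] 5036 [[244.0, 234.0], [283.0, 173.0], [372.0, 230.0], [334.0, 291.0]]
roller 0.94 [356. 424.] 1995 [[380.0, 368.0], [381.0, 341.0], [465.0, 344.0], [464.0, 371.0]]
rolle
[... 1861 characters left out ...]
, [456.0, 207.0], [422.0, 220.0]]
stop 0.62 [171. 266.] 360 [[265.0, 142.0], [271.0, 142.0], [273.0, 197.0], [266.0, 197.0]]
palm_grip 0.71 [179. 419.] 929 [[401.0, 162.0], [433.0, 150.0], [455.0, 206.0], [423.0, 219.0]]
palm_grip 0.68 [262. 425.] 1068 [[408.0, 242.0], [428.0, 235.0], [444.0, 283.0], [424.0, 290.0]]
palm_grip 0.56 [188. 430.] 1083 [[411.0, 167.0], [432.0, 158.0], [452.0, 203.0], [431.0, 213.0]]
red_line 0.96 [133. 182.] 640 [[162.0, 142.0], [200.0, 113.0], [209.0, 125.0], [171.0, 154.0]]
red_line 0.66 [171. 310.] 681 [[306.0, 146.0], [321.0, 146.0], [321.0, 195.0], [306.0, 195.0]]
red_line 0.27 [167. 294.] 3797 [[264.0, 141.0], [342.0, 139.0], [344.0, 197.0], [266.0, 199.0]]
```

```bash
python3 -c "
import cv2
a=cv2.imread('pics/top0.png')[90:310,140:480];cv2.imwrite('pics/topc.png',cv2.resize(a,None,fx=2.35,fy=2.35,interpolation=2))"
```

```text
(no output)
```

View pics/topc.png

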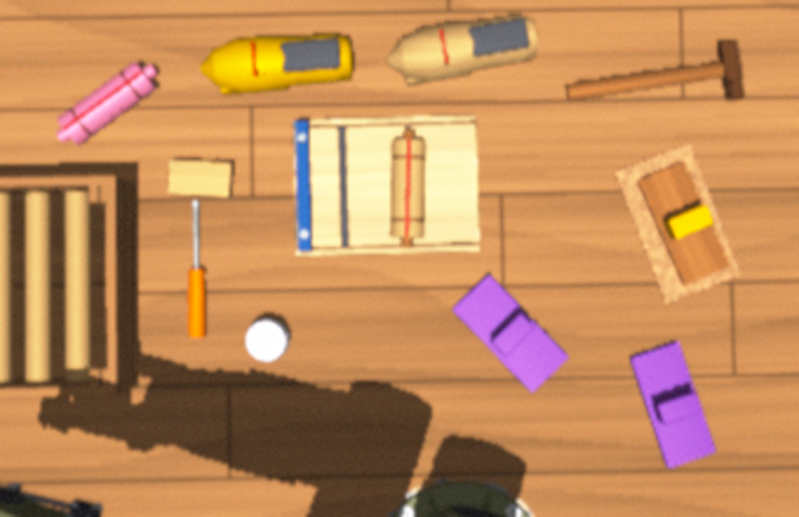

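View pics/scene0.png

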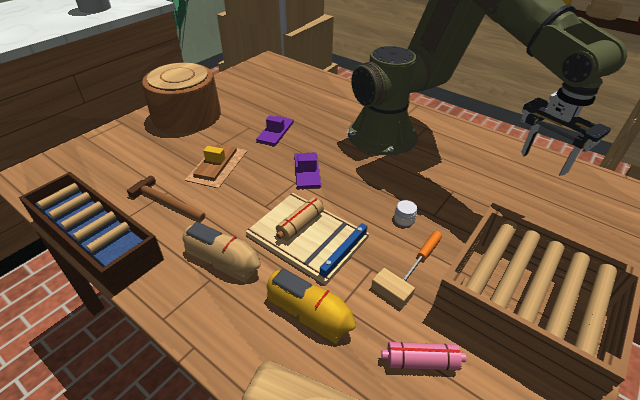

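The true palm (yellow handle) lies on the mat at crop (688,222). The board has its blue stop on the left at (303,185), the ridge at (343,185) and the roller at (407,185), so it rolls towards world +y. The purple palms and the pink roller are decoys.

```bash
cat >> h.py <<'E'
from scipy.spatial.transform import Rotation as R
def state():
    o=ctrl.get_obs();return o,R.from_euler('xyz',o["eef_rot"]).as_matrix()
def need(pos,yang):
    "tool shift (units of 50mm) and turn about tool z for target TCP pos and tool-y world angle, tool down"
    o,M=state();y=np.array([np.cos(yang),np.sin(yang),0]);z=np.array([0,0,-1.]);x=np.cross(y,z)
    T=np.column_stack([x,y,z]);rv=R.from_matrix(M.T@T).as_rotvec()
    print("shift now-axes",np.round(M.T@(np.array(pos)-o["ee_pos"])/.05,3),"shift target-axes",np.round(T.T@(np.array(pos)-o["ee_pos"])/.05,3),"turn",np.round(rv,4))
def say():
    o,M=state();print("t",round(o["time_s"],2),"p",np.round(o["ee_pos"],4),"yang",round(np.arctan2(M[1,1],M[0,1]),4),"tz",np.round(M[:,2],3),"F",np.round(o["force"],2),"Mo",np.round(o["moment"],2),"g",round(o["grip_width"],4),round(float(o["grip_force"]),1))
def wpic():
    o,M=state();p=ctrl.camera("wrist");T=np.eye(4);T[:3,:3]=M;T[:3,3]=o["ee_pos"];p["pose"]=T@p["tool_from_camera"];return p
def rect(pic,mask,z):
    "world min-area rect of mask: centre, sizes, angle of the long side"
    c=cv2.findNonZero(mask.astype(np.uint8))[:,0].astype(float)
    w=np.array([onz(pic,u,z)[:2] for u in c]);q=cv2.boxPoints(cv2.minAreaRect((w*1000).astype(np.float32)))/1000
    e=[q[1]-q[0],q[2]-q[1]];l=max(e,key=np.linalg.norm);return q.mean(0),sorted(np.linalg.norm(e,axis=1)),np.arctan2(l[1],l[0])
E
python3 - <<'E'
from h import *
p=ctrl.camera("top");c=p["color"]
hsv=cv2.cvtColor(c,cv2.COLOR_BGR2HSV)
def near(n,u,v):
    return min(ctrl.cut_out(n,p),key=lambda r:np.hypot(r["centre"][1]-u,r["centre"][0]-v))["mask"]
print("mat",rect(p,near("mat",421,181),.004))
print("plate",rect(p,near("palm",432,183),.018))
yl=cv2.inRange(hsv,(22,180,150),(35,255,255));yl[:,:415]=0;yl[:,460:]=0;print("handle",rect(p,yl,.060))
print("board",rect(p,near("stop_board",297,166),.018));print("stop",rect(p,near("stop",266,171),.048));print("roller",rect(p,near("roller",315,174),.043))
print(ctrl.camera("wrist")["tool_from_camera"].round(3).tolist(),ctrl.camera("wrist")["K"].tolist())
need([.40,.09,.30],np.pi/2);need([.43,-.34,.25],.44)
E
```

```text
mat (array([ 0.49405473, -0.33224055], dtype=float32), [np.float32(0.123967364), np.float32(0.20978037)], np.float32(0.3408717))
plate (array([ 0.4937665 , -0.33801612], dtype=float32), [np.float32(0.0790236), np.float32(0.17109486)], np.float32(0.4035415))
handle (array([ 0.49505177, -0.3384923 ], dtype=float32), [np.float32(0.030973837), np.float32(0.06106533)], np.float32(-1.1857476))
board (array([0.5563842 , 0.09897549], dtype=float32), [np.float32(0.20289773), np.float32(0.27540645)], np.float32(-1.5674025))
stop (array([0.5540996, 0.2175329], dtype=float32), [np.float32(0.02178008), np.float32(0.18773979)], np.float32(0.012289932))
roller (array([0.5466474 , 0.06715679], dtype=float32), [np.float32(0.04777985), np.float32(0.15718739)], np.float32(-0.018580029))
[[0.0, -0.964, -0.266, 0.075], [1.0, 0.0, 0.0, 0.0], [-0.0, -0.266, 0.964, -0.179], [0.0, 0.0, 0.0, 1.0]] [[291.19471223984993, 0.0, 319.97627797710027], [0.0, 291.19471223984993, 201.4653686130352], [0.0, 0.0, 1.0]]
shift now-axes [-7.254 -7.176 -1.891] shift target-axes [-5.131 -8.819 -1.891] turn [-0.      0.     -0.2638]
shift now-axes [-10.076 -15.322  -0.891] shift target-axes [-18.201  -2.234  -0.891] turn [0.    0.    0.867]
```

Emit:
move_arm(
  increments=[
    [1,-0.57,-0.42,-0.12,0,0,0],
    [1,-0.57,-0.42,-0.12,0,0,0],
    [1,-0.57,-0.42,-0.12,0,0,0],
    [1,-0.57,-0.42,-0.12,0,0,0],
    [1,-0.57,-0.42,-0.12,0,0,0],
    [1,-0.57,-0.42,-0.12,0,0,0],
    [1,-0.57,-0.42,-0.12,0,0,0],
    [1,-0.57,-0.42,-0.12,0,0,0],
    [1,-0.57,-0.42,-0.12,0,0,0],
    [1,-0.57,-0.42,-0.12,0,0,0],
    [1,-0.57,-0.42,-0.12,0,0,0],
    [1,-0.57,-0.42,-0.12,0,0,0],
    [1,-0.57,-0.42,-0.12,0,0,0],
    [1,-0.57,-0.42,-0.12,0,0,0],
    [1,-0.57,-0.42,-0.12,0,0,0],
    [1,-0.57,-0.42,-0.12,0,0,0],
    [1,0,0,0,0,0,-0.13],
    [1,0,0,0,0,0,-0.13],
    [1,0,0,0,0,0,0],
    [1,0,0,0,0,0,0],
  ],
)

```text
time_s: 3.2
ee_pos: [0.496, 0.0878, 0.3015]
eef_rot: [-3.142, 0.0, 3.134]
force: [-0.2, -0.4, -0.3]
grip_width: 0.0937
grip_force: 0.0
```

```bash
python3 - <<'E'
from h import *
say();p=wpic();cv2.imwrite("pics/w1.png",p["color"])
for n,z in(("stop_board",.018),("stop",.048),("roller",.043)):
    for r in ctrl.cut_out(n,p)[:2]: print(n,round(r["conf"],2),r["centre"],*[np.round(a,4) for a in rect(p,r["mask"],z)])
c=p["color"].astype(int);hsv=cv2.cvtColor(p["color"],cv2.COLOR_BGR2HSV)
red=((hsv[...,0]<6)|(hsv[...,0]>174))&(hsv[...,1]>150)&(hsv[...,2]>120);print("red",red.sum(),rect(p,red,.068))
E
```

```text
t 3.2 p [0.496  0.0878 0.3015] yang 1.5633 tz [ 0. -0. -1.] F [-0.24 -0.44 -0.35] Mo [ 0.03 -0.05 -0.04] g 0.0937 0.0
stop_board 0.96 [200.2, 338.6] [0.5609 0.1009] [0.201 0.274] -1.5666
stop_board 0.55 [168.4, 54.3] [ 0.5039 -0.3512] [0.1214 0.1697] 0.3984
stop 0.96 [190.8, 402.3] [0.5563 0.2142] [0.026  0.1851] 0.0121
roller 0.75 [206.0, 304.1] [0.5546 0.0669] [0.0502 0.1739] -0.0336
red 87 (array([0.6246332, 0.2536685], dtype=float32), [np.float32(0.20002505), np.float32(0.55157655)], np.float32(-1.3131261))
```

View pics/w1.png

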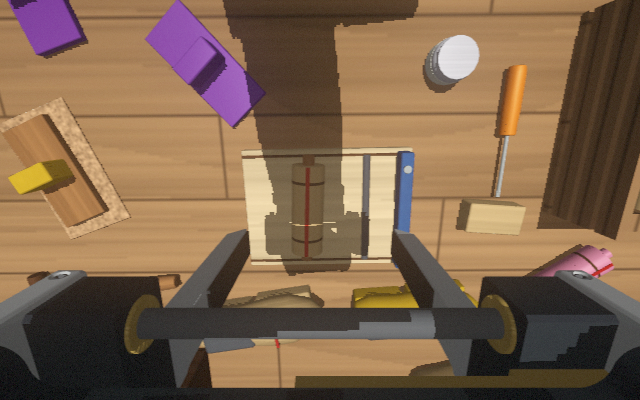

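The wrist view shows the board with corners near (242,151), (412,149), (411,262) and (248,263). The roller is at (307,207), the ridge at (366,207) and the stop at (405,190). Next I get the roller line precisely, then go to the palm.

```bash
python3 - <<'E'
from h import *
p=wpic();hsv=cv2.cvtColor(p["color"],cv2.COLOR_BGR2HSV)
def line(m,z):
    c=cv2.findNonZero(m.astype(np.uint8))[:,0];w=np.array([onz(p,u,z)[:2] for u in c.astype(float)])
    v=cv2.fitLine((w*1000).astype(np.float32),cv2.DIST_HUBER,0,.01,.01).ravel();return len(c),v[2:]/1000,np.arctan2(v[1],v[0]),w.min(0),w.max(0)
roi=np.zeros((400,640),bool);roi[150:265,285:330]=1
red=((hsv[...,0]<7)|(hsv[...,0]>172))&(hsv[...,1]>130)&roi;print("red",line(red,.068))
roi[:]=0;roi[155:255,352:380]=1
print(hsv[205,355:380:2].tolist())
g=(hsv[...,1]<60)&(hsv[...,2]<110)&roi;print("ridge",line(g,.022))
roi[:]=0;roi[145:235,390:420]=1
b=(hsv[...,0]>95)&(hsv[...,0]<125)&(hsv[...,1]>120)&roi;print("stop",line(b,.048))
need([.494,-.338,.20],.39)
E
```

```text
red (195, array([0.5496816 , 0.06749032], dtype=float32), np.float32(-0.033080116), array([0.4850173 , 0.06394437]), array([0.62205173, 0.07184608]))
[[20, 70, 238], [21, 69, 238], [20, 70, 236], [20, 75, 204], [13, 34, 106], [7, 20, 115], [10, 27, 112], [19, 71, 208], [20, 70, 237], [20, 70, 236], [20, 71, 236], [20, 71, 237], [20, 69, 236]]
ridge (109, array([0.5308226 , 0.15928873], dtype=float32), np.float32(0.046466857), array([0.47220885, 0.15587476]), array([0.64128181, 0.1659988 ]))
stop (143, array([0.54568166, 0.2194074 ], dtype=float32), np.float32(0.014251432), array([0.46814334, 0.21195288]), array([0.58931108, 0.22678102]))
shift now-axes [-2.000e-03 -8.516e+00  2.031e+00] shift target-axes [-7.862 -3.274  2.031] turn [1.0000e-04 1.0000e-04 1.1758e+00]
```

Emit:
move_arm(
  increments=[
    [1,0,-0.71,0,0,0,0],
    [1,0,-0.71,0,0,0,0],
    [1,0,-0.71,0,0,0,0],
    [1,0,-0.71,0,0,0,0],
    [1,0,-0.71,0,0,0,0],
    [1,0,-0.71,0,0,0,0],
    [1,0,-0.71,0,0,0,0],
    [1,0,-0.71,0,0,0,0],
    [1,0,-0.71,0,0,0,0],
    [1,0,-0.71,0,0,0,0],
    [1,0,-0.71,0,0,0,0],
    [1,0,-0.71,0,0,0,0.14],
    [1,0,0,0.25,0,0,0.148],
    [1,0,0,0.25,0,0,0.148],
    [1,0,0,0.25,0,0,0.148],
    [1,0,0,0.25,0,0,0.148],
    [1,0,0,0.25,0,0,0.148],
    [1,0,0,0.25,0,0,0.148],
    [1,0,0,0.25,0,0,0.148],
    [1,0,0,0.25,0,0,0],
  ],
)

```text
time_s: 5.45
ee_pos: [0.4945, -0.3382, 0.2009]
eef_rot: [3.142, 0.0, 1.959]
force: [0.1, 0.5, -0.8]
grip_width: 0.0939
grip_force: 0.0
```

```bash
python3 - <<'E'
from h import *
say();p=wpic();cv2.imwrite("pics/w2.png",p["color"]);hsv=cv2.cvtColor(p["color"],cv2.COLOR_BGR2HSV)
for n,z in(("mat",.004),("palm",.018)):
    for r in ctrl.cut_out(n,p)[:2]: print(n,round(r["conf"],2),r["centre"],*[np.round(a,4) for a in rect(p,r["mask"],z)])
y=cv2.inRange(hsv,(22,180,190),(35,255,255));k,l,s,c=cv2.connectedComponentsWithStats(y);i=1+s[1:,4].argmax();print("ytop",s[i],rect(p,l==i,.060))
E
```

```text
t 5.45 p [ 0.4945 -0.3382  0.2009] yang 0.3879 tz [ 0. -0. -1.] F [ 0.11  0.48 -0.81] Mo [-0.04  0.02  0.03] g 0.0939 0.0
mat 0.79 [149.3, 330.7] [ 0.499  -0.3322] [0.1208 0.2103] 0.3438
palm 0.93 [183.9, 320.5] [ 0.4993 -0.3426] [0.0828 0.169 ] 0.3961
palm 0.9 [80.3, 121.3] [ 0.2371 -0.3157] [0.0762 0.1733] 0.3023
ytop [309 168  14  21 176] (array([ 0.4848305 , -0.32519817], dtype=float32), [np.float32(0.014658785), np.float32(0.022510374)], np.float32(-1.0974722))
```

View pics/w2.png

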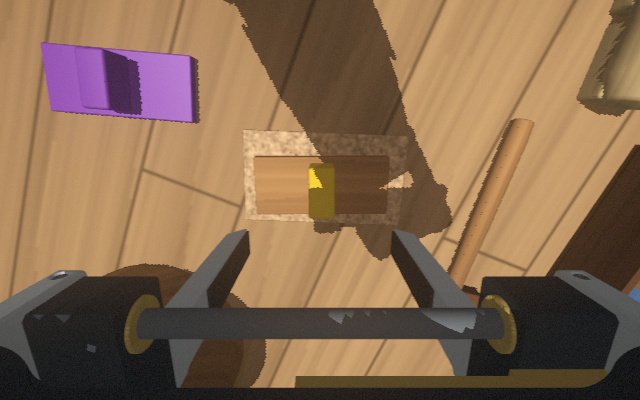

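The palm is at (321,187) on its mat, with the handle spanning columns 308–335 and rows 163–219. One finer fit of the handle follows.

```bash
python3 - <<'E'
from h import *
p=wpic();hsv=cv2.cvtColor(p["color"],cv2.COLOR_BGR2HSV)
y=cv2.inRange(hsv,(22,200,60),(35,255,255));y[:150]=0;y[225:]=0;y[:,:300]=0;y[:,345:]=0
ys,xs=np.nonzero(y);print(xs.min(),xs.max(),ys.min(),ys.max(),[(r,xs[ys==r].min(),xs[ys==r].max(),int(hsv[r,325,2])) for r in range(ys.min(),ys.max(),5)])
for uv,z in(((xs.min(),ys.max()),.06),((xs.max()+1,ys.max()),.06)): print(onz(p,uv,z))
r=[q for q in ctrl.cut_out("palm",p)][0]["mask"];ys,xs=np.nonzero(r)
for row in(165,180,200,210):
    s=xs[ys==row]
    if len(s):
        a=onz(p,(s.min(),row),.018);b=onz(p,(s.max()+1,row),.018);print(row,s.min(),s.max(),a[:2],b[:2],(a+b)[:2]/2,np.linalg.norm(a-b))
o,M=state();c=M.T@(onz(p,(321.5,190),.06)-o["ee_pos"]);print("handle centre in tool",c)
for q in((308,219),(335,219),(335,163),(308,163)):print((M.T@(onz(p,q,.06)-o["ee_pos"])).round(4))
E
```

```text
Traceback (most recent call last):
ValueError: zero-size array to reduction operation minimum which has no identity
```

```bash
python3 - <<'E'
from h import *
p=wpic();hsv=cv2.cvtColor(p["color"],cv2.COLOR_BGR2HSV)
y=cv2.inRange(hsv,(21,160,60),(35,255,255));y[:150]=0;y[225:]=0;y[:,:300]=0;y[:,345:]=0
ys,xs=np.nonzero(y);print(xs.min(),xs.max(),ys.min(),ys.max(),[(r,int(xs[ys==r].min()),int(xs[ys==r].max()),int(hsv[r,325,2])) for r in range(ys.min(),ys.max(),5)])
r=ctrl.cut_out("palm",p)[0]["mask"];my,mx=np.nonzero(r)
o,M=state();t=lambda q,z:(M.T@(onz(p,q,z)-o["ee_pos"])).round(4)[:2]
for row in(165,180,200,210):
    s=mx[my==row]
    if len(s): print(row,s.min(),s.max(),t((s.min(),row),.018),t((s.max()+1,row),.018))
a,b,c,d=xs.min(),xs.max()+1,ys.min(),ys.max()+1
for q in((a,d),(b,d),(b,c),(a,c)):print("handle",q,t(q,.06))
for q in((254,156),(388,157)):print("plate far edge",t(q,.018))
E
```

```text
308 334 163 217 [(163, 312, 331, 110), (168, 309, 333, 125), (173, 309, 334, 128), (178, 309, 333, 128), (183, 309, 333, 126), (188, 309, 333, 128), (193, 310, 333, 127), (198, 310, 333, 130), (203, 310, 333, 125), (208, 310, 333, 129), (213, 310, 333, 129)]
165 254 388 [ 0.0238 -0.0806] [0.0241 0.0879]
180 254 387 [ 0.0048 -0.0817] [0.0051 0.0879]
200 256 385 [-0.0214 -0.0807] [-0.0212  0.087 ]
210 256 385 [-0.0349 -0.0814] [-0.0346  0.0878]
handle (np.int64(308), np.int64(218)) [-0.0316 -0.012 ]
handle (np.int64(335), np.int64(218)) [-0.0316  0.0193]
handle (np.int64(335), np.int64(163)) [0.0323 0.0183]
handle (np.int64(308), np.int64(163)) [ 0.0322 -0.0114]
plate far edge [ 0.035  -0.0799]
plate far edge [0.034 0.086]
```

Emit:
move_arm(
  increments=[
    [1,0,0.07,0.5,0,0,0],
    [1,0,0,0.5,0,0,0],
    [1,0,0,0.5,0,0,0],
    [1,0,0,0.5,0,0,0],
    [1,0,0,0.5,0,0,0],
    [1,0,0,0.4,0,0,0],
    [1,0,0,0.3,0,0,0],
    [1,0,0,0.2,0,0,0],
    [1,0,0,0.1,0,0,0],
    [1,0,0,0,0,0,0],
    [0,0,0,0,0,0,0],
    [0,0,0,0,0,0,0],
    [0,0,0,0,0,0,0],
    [0,0,0,0,0,0,0],
    [0,0,0,0,0,0,0],
    [0,0,0,0,0,0,0],
    [0,0,0,0,0,0,0],
    [0,0,0,0,0,0,0],
  ],
  force=50,
)

```text
time_s: 7.55
ee_pos: [0.4976, -0.337, 0.0264]
eef_rot: [-3.142, -0.0, 1.962]
force: [-0.0, -0.4, -0.0]
grip_width: 0.0335
grip_force: 0.3
```

```bash
python3 - <<'E'
from h import *
say()
E
```

```text
t 7.55 p [ 0.4976 -0.337   0.0264] yang 0.391 tz [-0.  0. -1.] F [-0.03 -0.43 -0.03] Mo [-0.01  0.12 -0.02] g 0.0335 0.3
```

Emit:
move_arm(
  increments=[
    [0,0,0,0,0,0,0],
    [0,0,0,0,0,0,0],
    [0,0,0,0,0,0,0],
    [0,0,0,-0.1,0,0,0],
    [0,0,0,-0.3,0,0,0],
    [0,0,0,-0.5,0,0,0],
    [0,0,0,-0.5,0,0,0],
    [0,0,0,-0.5,0,0,0],
    [0,0,0,-0.5,0,0,0],
    [0,0,0,0,0,0,-0.14],
    [0,0,0,0,0,0,-0.14],
    [0,0,0,0,0,0,-0.14],
    [0,0,0,0,0,0,-0.14],
    [0,0,0,0,0,0,-0.14],
    [0,0,0,0,0,0,-0.14],
    [0,0,0,0,0,0,-0.14],
    [0,0,0,0,0,0,-0.14],
    [0,0,0,0,0,0,-0.03],
    [0,0,0,0,0,0,0],
  ],
)

```text
time_s: 9.45
ee_pos: [0.4977, -0.337, 0.1472]
eef_rot: [-3.141, 0.001, 3.109]
force: [0.6, -0.3, -2.9]
grip_width: 0.0303
grip_force: 50.0
```

```bash
python3 - <<'E'
from h import *
say();need([.556,.009,.125],1.54)
p=wpic();r=ctrl.cut_out("mat",p);print([(q["conf"],*[np.round(a,4) for a in rect(p,q["mask"],.004)]) for q in r])
cv2.imwrite("pics/w3.png",p["color"])
E
```

```text
t 9.45 p [ 0.4977 -0.337   0.1472] yang 1.5386 tz [ 0.001 -0.    -1.   ] F [ 0.57 -0.25 -2.93] Mo [ 0.   -0.02  0.02] g 0.0303 50.0
shift now-axes [-0.942  6.953  0.442] shift target-axes [-0.952  6.952  0.443] turn [-0.0003  0.0006 -0.0014]
[(0.89, array([ 0.4563, -0.3491], dtype=float32), array([0.1182, 0.1199], dtype=float32), np.float32(-1.2224)), (0.56, array([ 0.5704, -0.34  ], dtype=float32), array([0.1612, 0.2906], dtype=float32), np.float32(1.539))]
```

View pics/w3.png

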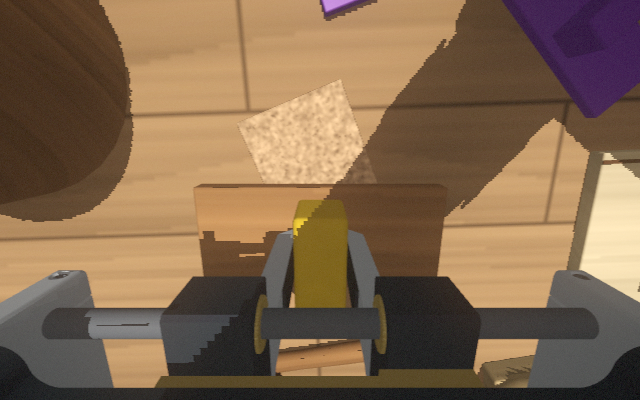

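The palm is gripped square and level: plate columns 195–447, handle at 320. On to the roller.

Emit:
move_arm(
  increments=[
    [0,-0.08,0.3,0,0,0,0],
    [0,-0.08,0.6,0,0,0,0],
    [0,-0.08,0.6,0,0,0,0],
    [0,-0.08,0.6,0,0,0,0],
    [0,-0.08,0.6,0,0,0,0],
    [0,-0.08,0.6,0,0,0,0],
    [0,-0.08,0.6,0,0,0,0],
    [0,-0.08,0.6,0,0,0,0],
    [0,-0.08,0.6,0,0,0,0],
    [0,-0.08,0.6,0,0,0,0],
    [0,-0.08,0.6,0,0,0,0],
    [0,-0.06,0.4,0.2,0,0,0],
    [0,0,0.25,0.25,0,0,0],
    [0,0,0,0,0,0,0],
    [0,0,0,0,0,0,0],
  ],
)

```text
time_s: 11.05
ee_pos: [0.5547, 0.0087, 0.1238]
eef_rot: [-3.141, -0.001, 3.111]
force: [-0.7, -0.2, -2.1]
grip_width: 0.0299
grip_force: 50.0
```

```bash
python3 - <<'E'
from h import *
say();need([.556,.009,.0904],1.54)
E
```

```text
t 11.05 p [0.5547 0.0087 0.1238] yang 1.5407 tz [-0.001 -0.    -1.   ] F [-0.66 -0.2  -2.13] Mo [ 0.    0.   -0.01] g 0.0299 50.0
shift now-axes [-0.027  0.007  0.667] shift target-axes [-0.026  0.007  0.667] turn [-0.0001 -0.0008  0.0007]
```

Emit:
move_arm(
  increments=[
    [0,0,0,0.2,0,0,0],
    [0,0,0,0.2,0,0,0],
    [0,0,0,0.15,0,0,0],
    [0,0,0,0.05,0,0,0],
    [0,0,0,0.02,0,0,0],
    [0,0,0,0,0,0,0],
    [0,0,0,0,0,0,0],
  ],
)

```text
time_s: 11.75
ee_pos: [0.5552, 0.009, 0.0933]
eef_rot: [3.142, 0.001, 3.112]
force: [-0.1, 0.8, -0.8]
grip_width: 0.0295
grip_force: 50.0
```

Emit:
move_arm(
  increments=[
    [0,0,0,0.02,0,0,0],
    [0,0,0,0,0,0,0],
  ],
)

```text
time_s: 11.95
ee_pos: [0.555, 0.009, 0.092]
eef_rot: [-3.142, 0.0, 3.112]
force: [-0.2, -0.3, -2.0]
grip_width: 0.0298
grip_force: 50.0
```

Emit:
move_arm(
  increments=[
    [0,0,0,0.02,0,0,0],
    [0,0,0,0,0,0,0],
  ],
)

```text
time_s: 12.15
ee_pos: [0.555, 0.009, 0.0909]
eef_rot: [3.142, -0.0, 3.112]
force: [0.6, -0.5, -2.1]
grip_width: 0.0299
grip_force: 50.0
```

Emit:
move_arm(
  increments=[
    [0,0,0,0.01,0,0,0],
    [0,0,0,0,0,0,0],
  ],
)

```text
time_s: 12.35
ee_pos: [0.555, 0.009, 0.0904]
eef_rot: [-3.142, -0.0, 3.112]
force: [0.9, 0.4, -1.9]
grip_width: 0.0298
grip_force: 50.0
```

Emit:
move_arm(
  increments=[
    [0,0,0,0.01,0,0,0],
    [0,0,0,0,0,0,0],
  ],
)

```text
time_s: 12.55
ee_pos: [0.5551, 0.009, 0.0903]
eef_rot: [3.141, 0.0, 3.112]
force: [-1.5, 0.2, 3.0]
grip_width: 0.0298
grip_force: 50.0
```

Emit:
move_arm(
  increments=[
    [0,0,0,0.01,0,0,0],
    [0,0,0,0,0,0,0],
  ],
)

```text
time_s: 12.75
ee_pos: [0.5552, 0.0091, 0.0902]
eef_rot: [3.141, 0.001, 3.112]
force: [-3.5, -0.4, 7.6]
grip_width: 0.0297
grip_force: 50.0
```

Emit:
move_arm(
  increments=[
    [0,0,0,0.01,0,0,0],
    [0,0,0,0,0,0,0],
  ],
)

```text
time_s: 12.95
ee_pos: [0.5553, 0.0091, 0.0901]
eef_rot: [3.141, 0.001, 3.112]
force: [-5.8, 0.3, 12.2]
grip_width: 0.0299
grip_force: 50.0
```

Emit:
move_arm(
  increments=[
    [0,0,0,-0.01,0,0,0],
    [0,0,0.04,0,0,0,0],
    [0,0,0.06,0,0,0,0],
    [0,0,0.1,0,0,0,0],
    [0,0,0.1,0,0,0,0],
    [0,0,0.1,0,0,0,0],
    [0,0,0.1,0,0,0,0],
    [0,0,0,0,0,0,0],
  ],
)

```text
time_s: 13.75
ee_pos: [0.5561, 0.0345, 0.0902]
eef_rot: [3.141, 0.001, 3.112]
force: [-1.5, 0.1, 7.6]
grip_width: 0.0299
grip_force: 50.0
```

```bash
python3 - <<'E'
from h import *
say();p=ctrl.camera("scene")
for r in ctrl.cut_out("roller",p)[:3]:print(r["conf"],r["centre"],onz(p,r["centre"][::-1],.043))
say()
E
```

```text
t 13.75 p [0.5561 0.0345 0.0902] yang 1.5414 tz [ 0.001  0.    -1.   ] F [-1.51  0.13  7.64] Mo [0.52 0.51 0.03] g 0.0299 50.0
0.67 [227.7, 297.4] [0.58015378 0.08486803 0.043     ]
0.67 [353.5, 421.3] [0.69337689 0.50417435 0.043     ]
t 13.85 p [0.5561 0.0342 0.0903] yang 1.5412 tz [ 0.001  0.    -1.   ] F [-2.15  0.65  6.85] Mo [0.49 0.54 0.09] g 0.0301 50.0
```

Emit:
move_arm(
  increments=[
    [0,0,0.06,0,0,0,0],
    [0,0,0.12,0,0,0,0],
    [0,0,0.12,0,0,0,0],
    [0,0,0.12,0,0,0,0],
    [0,0,0.12,0,0,0,0],
    [0,0,0.12,0,0,0,0],
    [0,0,0.08,0,0,0,0],
    [0,0,0.04,0,0,0,0],
    [0,0,0,0,0,0,0],
  ],
)

```text
time_s: 14.75
ee_pos: [0.5575, 0.0733, 0.0903]
eef_rot: [3.141, 0.002, 3.112]
force: [-0.1, -0.5, 5.8]
grip_width: 0.0295
grip_force: 50.0
```

```bash
python3 - <<'E'
from h import *
say()
E
```

```text
t 14.75 p [0.5575 0.0733 0.0903] yang 1.5414 tz [ 0.002  0.    -1.   ] F [-0.14 -0.5   5.76] Mo [0.25 0.24 0.06] g 0.0295 50.0
```

Emit:
move_arm(
  increments=[
    [0,0,0.04,0,0,0.005,0],
    [0,0,0.1,0,0,0,0],
    [0,0,0.12,0,0,0,0],
    [0,0,0.12,0,0,0,0],
    [0,0,0.12,0,0,0,0],
    [0,0,0.12,0,0,0,-0.01],
    [0,0,0.08,0,0,0,-0.01],
    [0,0,0.06,0,0,0,-0.01],
    [0,0,0.04,0,0,0,-0.008],
    [0,0,0,0,0,0,0],
  ],
)

```text
time_s: 15.75
ee_pos: [0.5588, 0.1132, 0.0904]
eef_rot: [3.141, -0.002, -3.133]
force: [1.9, 0.7, 6.0]
grip_width: 0.0298
grip_force: 50.0
```

```bash
python3 - <<'E'
from h import *
say()
p=ctrl.camera("top");a=p["color"][120:220,240:360];cv2.imwrite("pics/t3.png",cv2.resize(a,None,fx=5,fy=5,interpolation=2))
say()
E
```

```text
t 15.75 p [0.5588 0.1132 0.0904] yang 1.5795 tz [-0.002  0.    -1.   ] F [1.86 0.65 5.98] Mo [ 0.04 -0.37 -0.03] g 0.0298 50.0
t 15.8 p [0.5588 0.1131 0.0903] yang 1.5792 tz [-0.002  0.    -1.   ] F [ 1.48 -0.56  5.62] Mo [ 0.11 -0.35 -0.02] g 0.0291 50.0
```

View pics/t3.png

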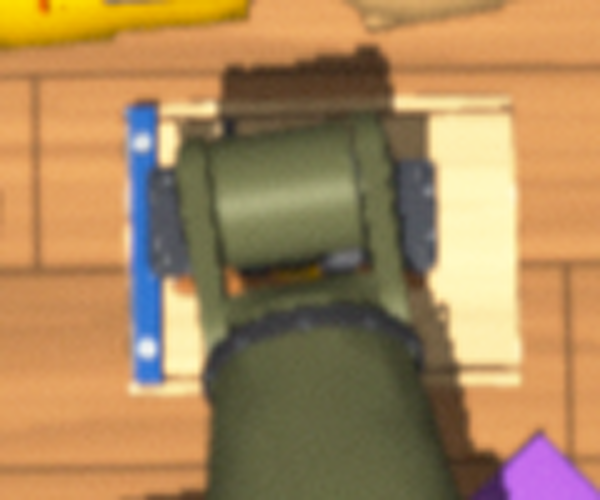

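The arm hides the roller in this top view; the stop at (142,240) and the board look unmoved. The moments show the contact moving back under the palm as it should.

Emit:
move_arm(
  increments=[
    [0,0,0.04,0,0,-0.0025,0],
    [0,0,0.1,0,0,0,0],
    [0,0,0.12,0,0,0,0],
    [0,0,0.12,0,0,0,0],
    [0,0,0.12,0,0,0,0],
    [0,0,0.12,0,0,0,0],
    [0,0,0.08,0,0,0,0],
    [0,0,0.06,0,0,0,0],
    [0,0,0.04,0,0,0,0],
    [0,0,0,0,0,0,0],
  ],
)

```text
time_s: 16.8
ee_pos: [0.5587, 0.1535, 0.0904]
eef_rot: [3.141, 0.001, -3.133]
force: [5.0, 0.7, 5.7]
grip_width: 0.0299
grip_force: 50.0
```

```bash
python3 - <<'E'
from h import *
say()
E
```

```text
t 16.8 p [0.5587 0.1535 0.0904] yang 1.5795 tz [ 0.001  0.001 -1.   ] F [5.   0.67 5.66] Mo [-0.07 -0.99  0.05] g 0.0299 50.0
```

Emit:
move_arm(
  increments=[
    [0,-0.02,0.04,0,0,0,0],
    [0,0,0.06,0,0,0,0],
    [0,0,0.06,0,0,0,0],
    [0,0,0.04,0,0,0,0],
    [0,0,0,0,0,0,0],
  ],
)

```text
time_s: 17.3
ee_pos: [0.5592, 0.1633, 0.0903]
eef_rot: [-3.142, -0.0, -3.133]
force: [2.0, -2.4, 8.0]
grip_width: 0.0295
grip_force: 50.0
```

```bash
python3 - <<'E'
from h import *
say()
E
```

```text
t 17.3 p [0.5592 0.1633 0.0903] yang 1.5796 tz [-0. -0. -1.] F [ 2.05 -2.45  8.  ] Mo [-0.55 -0.33  0.08] g 0.0295 50.0
```

Emit:
move_arm(
  increments=[
    [0,0,0.03,0,0,0,0],
    [0,0,0.03,-0.01,0,0,0],
    [0,0,0,0,0,0,0],
  ],
)

```text
time_s: 17.6
ee_pos: [0.5593, 0.1661, 0.0907]
eef_rot: [-3.142, -0.0, -3.133]
force: [3.9, -2.0, 6.0]
grip_width: 0.0294
grip_force: 50.0
```

```bash
python3 - <<'E'
from h import *
say()
E
```

```text
t 17.6 p [0.5593 0.1661 0.0907] yang 1.5795 tz [-0. -0. -1.] F [ 3.85 -1.99  6.01] Mo [-0.58 -0.62  0.06] g 0.0294 50.0
```

Emit:
move_arm(
  increments=[
    [0,-0.02,0.03,0,0,0,0],
    [0,0,0.05,-0.01,0,0,0],
    [0,0,0,0,0,0,0],
  ],
)

```text
time_s: 17.9
ee_pos: [0.5599, 0.1702, 0.0912]
eef_rot: [-3.141, -0.001, -3.133]
force: [2.2, -2.2, 8.7]
grip_width: 0.0298
grip_force: 50.0
```

```bash
python3 - <<'E'
from h import *
say()
E
```

```text
t 17.9 p [0.5599 0.1702 0.0912] yang 1.5795 tz [-0.001 -0.    -1.   ] F [ 2.15 -2.19  8.7 ] Mo [-0.57  0.    0.06] g 0.0298 50.0
```

Emit:
move_arm(
  increments=[
    [0,0,0.04,-0.005,0,0,0],
    [0,-0.01,0.04,-0.01,0,0,0],
    [0,0,0.04,-0.01,0,0,0],
    [0,0,0,0,0,0,0],
  ],
)

```text
time_s: 18.3
ee_pos: [0.5602, 0.1762, 0.0922]
eef_rot: [-3.141, -0.002, -3.133]
force: [1.4, -2.3, 5.0]
grip_width: 0.0297
grip_force: 50.0
```

```bash
python3 - <<'E'
from h import *
say()
E
```

```text
t 18.3 p [0.5602 0.1762 0.0922] yang 1.5795 tz [-0.002 -0.    -1.   ] F [ 1.37 -2.35  5.02] Mo [-0.55 -0.1   0.09] g 0.0297 50.0
```

Emit:
move_arm(
  increments=[
    [0,0,0.04,0,0,0,0],
    [0,0,0.04,-0.005,0,0,0],
    [0,0,0.04,-0.005,0,0,0],
    [0,0,0,0,0,0,0],
  ],
)

```text
time_s: 18.7
ee_pos: [0.5602, 0.1822, 0.093]
eef_rot: [-3.141, -0.001, -3.133]
force: [-0.7, -1.3, 8.0]
grip_width: 0.0298
grip_force: 50.0
```

```bash
python3 - <<'E'
from h import *
say()
E
```

```text
t 18.7 p [0.5602 0.1822 0.093 ] yang 1.5796 tz [-0.001 -0.    -1.   ] F [-0.66 -1.25  7.96] Mo [-0.58  0.38  0.03] g 0.0298 50.0
```

Emit:
move_arm(
  increments=[
    [0,0,0.04,-0.004,0,0,0],
    [0,0,0.04,-0.004,0,0,0],
    [0,0,0.04,-0.004,0,0,0],
    [0,0,0,0,0,0,0],
  ],
)

```text
time_s: 19.1
ee_pos: [0.5602, 0.1883, 0.0936]
eef_rot: [3.142, -0.001, -3.133]
force: [1.0, -0.8, 8.8]
grip_width: 0.0298
grip_force: 50.0
```

```bash
python3 - <<'E'
from h import *
say()
E
```

```text
t 19.1 p [0.5602 0.1883 0.0936] yang 1.5796 tz [-0.001  0.    -1.   ] F [ 1.   -0.82  8.79] Mo [-0.59  0.05  0.04] g 0.0298 50.0
```

Emit:
move_arm(
  increments=[
    [0,0,0.04,-0.004,0,0,0],
    [0,0,0.04,-0.003,0,0,0],
    [0,0,0.04,-0.002,0,0,0],
    [0,0,0,0,0,0,0],
  ],
)

```text
time_s: 19.5
ee_pos: [0.5601, 0.1944, 0.094]
eef_rot: [3.142, -0.001, -3.133]
force: [1.1, -1.7, 8.1]
grip_width: 0.0297
grip_force: 50.0
```

```bash
python3 - <<'E'
from h import *
say()
E
```

```text
t 19.5 p [0.5601 0.1944 0.094 ] yang 1.5797 tz [-0.001  0.    -1.   ] F [ 1.13 -1.69  8.14] Mo [-0.48 -0.11  0.08] g 0.0297 50.0
```

Emit:
move_arm(
  increments=[
    [0,0,0.04,-0.002,0,0,0],
    [0,0,0.04,-0.001,0,0,0],
    [0,0,0.04,0,0,0,0],
    [0,0,0,0,0,0,0],
  ],
)

```text
time_s: 19.9
ee_pos: [0.5601, 0.2005, 0.0941]
eef_rot: [3.141, -0.001, -3.133]
force: [2.0, 0.2, 5.7]
grip_width: 0.0296
grip_force: 50.0
```

```bash
python3 - <<'E'
from h import *
say()
E
```

```text
t 19.9 p [0.5601 0.2005 0.0941] yang 1.5797 tz [-0.001  0.    -1.   ] F [1.95 0.18 5.7 ] Mo [-0.31 -0.47  0.1 ] g 0.0296 50.0
```

Emit:
move_arm(
  increments=[
    [0,0,0.04,0.001,0,0,0],
    [0,0,0.04,0.003,0,0,0],
    [0,0,0.04,0.004,0,0,0],
    [0,0,0,0,0,0,0],
  ],
)

```text
time_s: 20.3
ee_pos: [0.5601, 0.2066, 0.0939]
eef_rot: [3.141, -0.001, -3.133]
force: [-0.1, 1.4, 8.9]
grip_width: 0.0299
grip_force: 50.0
```

```bash
python3 - <<'E'
from h import *
say()
E
```

```text
t 20.3 p [0.5601 0.2066 0.0939] yang 1.5797 tz [-0.001  0.    -1.   ] F [-0.12  1.35  8.92] Mo [-0.23 -0.36  0.08] g 0.0299 50.0
```

Emit:
move_arm(
  increments=[
    [0,0,0.04,0.002,0,0,0],
    [0,0,0.04,0.003,0,0,0],
    [0,0,0.04,0.004,0,0,0],
    [0,0,0,0,0,0,0],
  ],
)

```text
time_s: 20.7
ee_pos: [0.5601, 0.2127, 0.0935]
eef_rot: [3.141, -0.0, -3.133]
force: [0.8, 1.8, 8.9]
grip_width: 0.0295
grip_force: 50.0
```

```bash
python3 - <<'E'
from h import *
say()
E
```

```text
t 20.7 p [0.5601 0.2127 0.0935] yang 1.5798 tz [-0.     0.001 -1.   ] F [0.81 1.79 8.9 ] Mo [-0.07 -0.39  0.03] g 0.0295 50.0
```

Next expected drop is 0.7 mm.

Emit:
move_arm(
  increments=[
    [0,0,0.04,0.004,0,0,0],
    [0,0,0.04,0.005,0,0,0],
    [0,0,0.04,0.005,0,0,0],
    [0,0,0,0,0,0,0],
  ],
)

```text
time_s: 21.1
ee_pos: [0.5601, 0.2188, 0.0928]
eef_rot: [3.141, -0.0, -3.133]
force: [0.7, 2.8, 7.2]
grip_width: 0.0299
grip_force: 50.0
```

```bash
python3 - <<'E'
from h import *
say()
E
```

```text
t 21.1 p [0.5601 0.2188 0.0928] yang 1.5798 tz [-0.     0.001 -1.   ] F [0.69 2.77 7.22] Mo [-0.09 -0.43  0.09] g 0.0299 50.0
```

Emit:
move_arm(
  increments=[
    [0,0,0.04,0.006,0,0,0],
    [0,0,0.04,0.007,0,0,0],
    [0,0,0.04,0.007,0,0,0],
    [0,0,0,0,0,0,0],
  ],
)

```text
time_s: 21.5
ee_pos: [0.56, 0.2249, 0.0918]
eef_rot: [3.141, -0.0, -3.132]
force: [1.1, 3.0, 8.7]
grip_width: 0.0296
grip_force: 50.0
```

```bash
python3 - <<'E'
from h import *
say()
E
```

```text
t 21.5 p [0.56   0.2249 0.0918] yang 1.5799 tz [-0.     0.001 -1.   ] F [1.12 2.96 8.68] Mo [ 0.1  -0.44  0.13] g 0.0296 50.0
```

Emit:
move_arm(
  increments=[
    [0,0,0.04,0.008,0,0,0],
    [0,0,0.04,0.009,0,0,0],
    [0,0,0.03,0.007,0,0,0],
    [0,0,0,0,0,0,0],
  ],
)

```text
time_s: 21.9
ee_pos: [0.5604, 0.2302, 0.0907]
eef_rot: [3.141, 0.001, -3.132]
force: [2.9, 2.6, 8.1]
grip_width: 0.0298
grip_force: 50.0
```

```bash
python3 - <<'E'
from h import *
say()
E
```

```text
t 21.9 p [0.5604 0.2302 0.0907] yang 1.58 tz [ 0.001  0.001 -1.   ] F [2.89 2.56 8.06] Mo [-0.12 -0.96  0.25] g 0.0298 50.0
```

Emit:
move_arm(
  increments=[
    [0,0,0.04,0.006,0,0,0],
    [0,0,0.04,0.002,0,0,0],
    [0,0,0,0,0,0,0],
  ],
)

```text
time_s: 22.2
ee_pos: [0.5605, 0.234, 0.0903]
eef_rot: [3.141, 0.001, -3.132]
force: [5.6, -0.2, 7.1]
grip_width: 0.0299
grip_force: 50.0
```

```bash
python3 - <<'E'
from h import *
say()
E
```

```text
t 22.2 p [0.5605 0.234  0.0903] yang 1.58 tz [ 0.001  0.    -1.   ] F [ 5.63 -0.25  7.07] Mo [-0.46 -1.1   0.27] g 0.0299 50.0
```

Emit:
move_arm(
  increments=[
    [0,-0.02,0.04,0,0,0,0],
    [0,0,0.04,0,0,0,0],
    [0,0,0.04,0,0,0,0],
    [0,0,0.04,0,0,0,0],
    [0,0,0,0,0,0,0],
  ],
)

```text
time_s: 22.7
ee_pos: [0.5608, 0.2415, 0.0901]
eef_rot: [-3.141, -0.001, -3.133]
force: [1.4, -2.0, 10.3]
grip_width: 0.0294
grip_force: 50.0
```

```bash
python3 - <<'E'
from h import *
say()
E
```

```text
t 22.7 p [0.5608 0.2415 0.0901] yang 1.5797 tz [-0.001 -0.001 -1.   ] F [ 1.4  -2.02 10.31] Mo [-1.15 -0.13  0.2 ] g 0.0294 50.0
```

Emit:
move_arm(
  increments=[
    [0,0,0.03,-0.004,0,0,0],
    [0,0,0.03,0,0,0,0],
    [0,0,0,0,0,0,0],
  ],
)

```text
time_s: 23.0
ee_pos: [0.5607, 0.2444, 0.0902]
eef_rot: [-3.141, -0.001, -3.133]
force: [0.9, -1.3, 7.7]
grip_width: 0.0295
grip_force: 50.0
```

```bash
python3 - <<'E'
from h import *
say()
p=ctrl.camera("scene");a=p["color"][150:300,230:390];cv2.imwrite("pics/s4.png",cv2.resize(a,None,fx=4,fy=4,interpolation=2))
E
```

```text
t 23.0 p [0.5607 0.2444 0.0902] yang 1.5797 tz [-0.001 -0.001 -1.   ] F [ 0.87 -1.29  7.69] Mo [-1.13 -0.12  0.08] g 0.0295 50.0
```

View pics/s4.png

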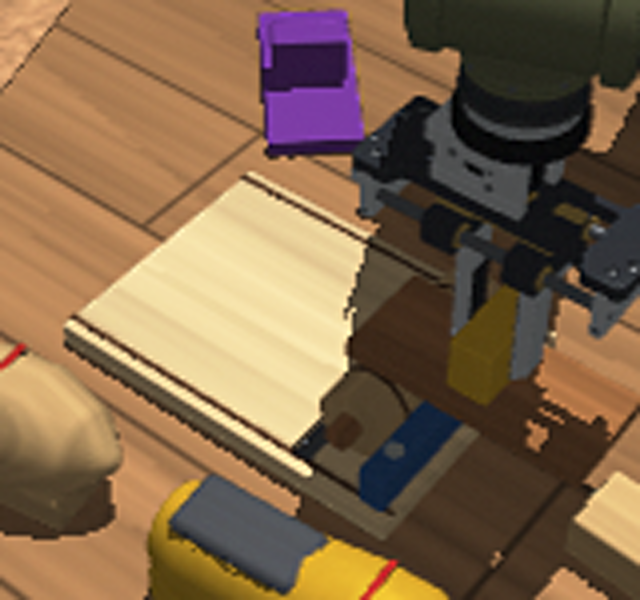

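The roller is past the ridge, with its end at (345,430) between ridge and stop; pressing on to seat it.

Emit:
move_arm(
  increments=[
    [0,0,0.04,0,0,0,0],
    [0,0,0.04,0,0,0,0],
    [0,0,0,0,0,0,0],
  ],
)

```text
time_s: 23.35
ee_pos: [0.5606, 0.2481, 0.0901]
eef_rot: [-3.14, -0.002, -3.133]
force: [-0.2, -4.5, 9.5]
grip_width: 0.0297
grip_force: 50.0
```

```bash
python3 - <<'E'
from h import *
say()
E
```

```text
t 23.35 p [0.5606 0.2481 0.0901] yang 1.5795 tz [-0.002 -0.001 -1.   ] F [-0.23 -4.5   9.52] Mo [-1.72 -0.13  0.01] g 0.0297 50.0
```

Emit:
move_arm(
  increments=[
    [0,0,0.03,0,0,0,0],
    [0,0,0.03,0,0,0,0],
    [0,0,0,0,0,0,0],
  ],
)

```text
time_s: 23.65
ee_pos: [0.5606, 0.2509, 0.0901]
eef_rot: [-3.14, -0.002, -3.133]
force: [-0.8, -5.4, 8.9]
grip_width: 0.03
grip_force: 50.0
```

```bash
python3 - <<'E'
from h import *
say()
E
```

```text
t 23.65 p [0.5606 0.2509 0.0901] yang 1.5794 tz [-0.002 -0.002 -1.   ] F [-0.77 -5.39  8.87] Mo [-1.86 -0.12  0.01] g 0.03 50.0
```

Emit:
move_arm(
  increments=[
    [0,0,0,-0.05,0,0,0],
    [0,0,0,-0.2,0,0,0],
    [0,0,0,-0.4,0,0,0],
    [0,0,0,-0.4,0,0,0],
    [0,0,0,-0.2,0,0,0],
    [0,0,-0.6,0,0,0,0],
    [0,0,-0.7,0,0,0,0],
    [0,0,-0.7,0,0,0,0],
    [0,0,-0.7,0,0,0,0],
    [0,0,-0.7,0,0,0,0],
    [0,0,-0.7,0,0,0,0],
    [0,0,-0.7,0,0,0,0],
    [0,0,-0.7,0,0,0,0],
    [0,0,-0.7,0,0,0,0],
    [0,0,-0.4,0,0,0,0],
    [0,0,0,0,0,0,0],
  ],
)

```text
time_s: 25.25
ee_pos: [0.5628, -0.0806, 0.1516]
eef_rot: [3.141, -0.003, -3.136]
force: [-0.3, 0.5, -2.1]
grip_width: 0.0297
grip_force: 50.0
```

```bash
python3 - <<'E'
from h import *
say()
p=ctrl.camera("top");r=min(ctrl.cut_out("roller",p),key=lambda r:abs(r["centre"][1]-275)+abs(r["centre"][0]-171));print(r["conf"],r["centre"],rect(p,r["mask"],.043))
r=ctrl.cut_out("stop",p)[0];print(r["conf"],rect(p,r["mask"],.048))
for q in ctrl.cut_out("mat",p): print("mat",q["conf"],rect(p,q["mask"],.004))
a=cv2.resize(p["color"][130:210,255:355],None,fx=5,fy=5,interpolation=2)
s=ctrl.camera("scene");b=cv2.resize(s["color"][180:300,240:390],None,fx=3.333,fy=3.333,interpolation=2)[:400,:300+0] if 0 else cv2.resize(s["color"][220:300,290:347+5],(310,400),interpolation=2)
cv2.imwrite("pics/c5.png",np.hstack([a[:400,:480],b]))
E
```

```text
t 25.25 p [ 0.5628 -0.0806  0.1516] yang 1.5763 tz [-0.003  0.    -1.   ] F [-0.31  0.53 -2.07] Mo [ 0.05 -0.05  0.04] g 0.0297 50.0
0.67 [173.2, 281.8] (array([0.55382144, 0.18326597], dtype=float32), [np.float32(0.05046192), np.float32(0.16793554)], np.float32(0.012490782))
0.81 (array([0.5558026 , 0.21829692], dtype=float32), [np.float32(0.020890683), np.float32(0.19092338)], np.float32(0.006314504))
mat 0.59 (array([ 0.4941939, -0.3328458], dtype=float32), [np.float32(0.121947676), np.float32(0.21083106)], np.float32(0.3555397))
mat 0.19 (array([0.55847585, 0.10042565], dtype=float32), [np.float32(0.20748949), np.float32(0.27502668)], np.float32(-1.55758))
```

View pics/c5.png

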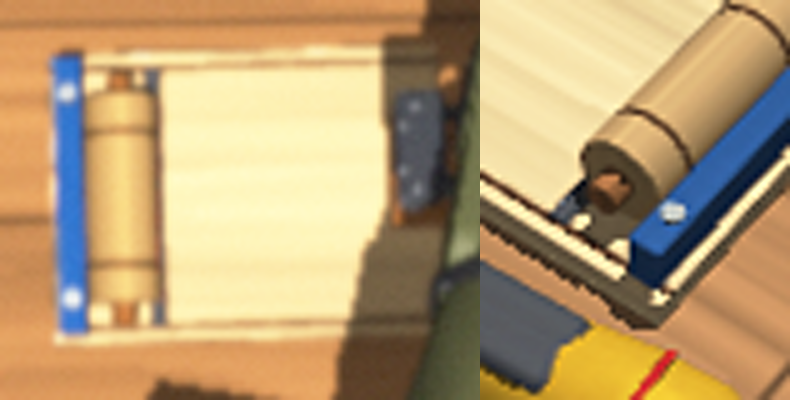

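The top view shows the roller square and snug between ridge (x≈158) and stop (x≈70), and the close-up agrees. Now I return the palm.

Emit:
move_arm(
  increments=[
    [0,0.06,-0.2,0,0,-0.003,0],
    [0,0.14,-0.54,0,0,0,0],
    [0,0.14,-0.54,0,0,0,0],
    [0,0.14,-0.54,0,0,0,0],
    [0,0.14,-0.54,0,0,0,0],
    [0,0.14,-0.54,0,0,0,0],
    [0,0.14,-0.54,0,0,0,0],
    [0,0.14,-0.54,0,0,0,0],
    [0,0.14,-0.54,0,0,0,0],
    [0,0.14,-0.54,0,0,0,0.14],
    [0,0,0,0.2,0,0,0.148],
    [0,0,0,0.2,0,0,0.148],
    [0,0,0,0.2,0,0,0.148],
    [0,0,0,0.2,0,0,0.148],
    [0,0,0,0.2,0,0,0.148],
    [0,0,0,0.2,0,0,0.148],
    [0,0,0,0.2,0,0,0.148],
    [0,0,0,0.2,0,0,0.035],
    [0,0,0,0,0,0,0],
  ],
)

```text
time_s: 27.4
ee_pos: [0.4986, -0.3317, 0.0706]
eef_rot: [-3.141, -0.002, 1.939]
force: [-0.9, 0.2, -1.9]
grip_width: 0.03
grip_force: 50.0
```

```bash
python3 - <<'E'
from h import *
say();need([.498,-.335,.0268],.365)
E
```

```text
t 27.4 p [ 0.4986 -0.3317  0.0706] yang 0.368 tz [-0.001  0.001 -1.   ] F [-0.87  0.19 -1.93] Mo [-0.    0.03 -0.  ] g 0.03 50.0
shift now-axes [-0.059 -0.034  0.875] shift target-axes [-0.058 -0.034  0.875] turn [-0.0007 -0.0019  0.003 ]
```

Emit:
move_arm(
  increments=[
    [0,-0.06,-0.03,0.2,0,-0.002,0],
    [0,0,0,0.3,0,0,0],
    [0,0,0,0.2,0,0,0],
    [0,0,0,0.1,0,0,0],
    [0,0,0,0.05,0,0,0],
    [0,0,0,0.02,0,0,0],
    [0,0,0,0,0,0,0],
    [0,0,0,0,0,0,0],
  ],
)

```text
time_s: 28.2
ee_pos: [0.4992, -0.3356, 0.0287]
eef_rot: [3.141, 0.003, 1.939]
force: [0.8, 0.2, -2.4]
grip_width: 0.0299
grip_force: 50.0
```

```bash
python3 - <<'E'
from h import *
say()
E
```

```text
t 28.2 p [ 0.4992 -0.3356  0.0287] yang 0.3681 tz [ 0.002 -0.002 -1.   ] F [ 0.8   0.23 -2.39] Mo [-0.08  0.05 -0.  ] g 0.0299 50.0
```

Emit:
move_arm(
  increments=[
    [0,0,0,0.02,0,0,0],
    [0,0,0,0.02,0,0,0],
    [0,0,0,0,0,0,0],
  ],
)

```text
time_s: 28.5
ee_pos: [0.4991, -0.3355, 0.0265]
eef_rot: [3.141, 0.002, 1.939]
force: [0.6, 0.0, -0.8]
grip_width: 0.0295
grip_force: 50.0
```

Emit:
move_arm(
  increments=[
    [0,0,0,0.01,0,0,0],
    [0,0,0,0,0,0,0],
  ],
)

```text
time_s: 28.7
ee_pos: [0.4991, -0.3356, 0.0265]
eef_rot: [3.141, 0.003, 1.939]
force: [-0.6, 1.6, 5.5]
grip_width: 0.0299
grip_force: 50.0
```

Down on the mat; release and withdraw.

Emit:
move_arm(
  increments=[
    [0,0,0,-0.005,0,0,0],
    [1,0,0,0,0,0,0],
    [1,0,0,0,0,0,0],
    [1,0,0,0,0,0,0],
    [1,0,0,0,0,0,0],
    [1,0,0,0,0,0,0],
    [1,0,0,0,0,0,0],
    [1,0,0,-0.1,0,0,0],
    [1,0,0,-0.3,0,0,0],
    [1,0,0,-0.5,0,0,0],
    [1,0,0,-0.7,0,0,0],
    [1,0,0,-0.7,0,0,0],
    [1,0,0,-0.7,0,0,0],
    [1,0,0,-0.5,0,0,0],
    [1,0,0,-0.3,0,0,0],
    [1,0,0,0,0,0,0],
  ],
)

```text
time_s: 30.3
ee_pos: [0.4993, -0.3355, 0.2196]
eef_rot: [3.138, 0.006, 1.939]
force: [-0.0, -0.3, 0.1]
grip_width: 0.094
grip_force: 0.0
```

```bash
python3 - <<'E'
from h import *
say();p=wpic();cv2.imwrite("pics/w6.png",p["color"])
for n,z in(("mat",.004),("palm",.018)):
    for r in ctrl.cut_out(n,p)[:2]: print(n,round(r["conf"],2),r["centre"],*[np.round(a,4) for a in rect(p,r["mask"],z)])
E
```

```text
t 30.3 p [ 0.4993 -0.3355  0.2196] yang 0.368 tz [ 0.005 -0.005 -1.   ] F [-0.04 -0.32  0.1 ] Mo [-0.06  0.06 -0.06] g 0.094 0.0
mat 0.58 [149.3, 318.9] [ 0.4989 -0.3325] [0.1193 0.2087] 0.3522
mat 0.38 [181.6, 317.9] [ 0.5036 -0.3422] [0.0832 0.176 ] 0.368
palm 0.64 [87.4, 123.8] [ 0.2368 -0.3156] [0.0738 0.1723] 0.3061
palm 0.58 [180.3, 319.6] [ 0.5023 -0.3395] [0.0829 0.1697] 0.3673
```

View pics/w6.png

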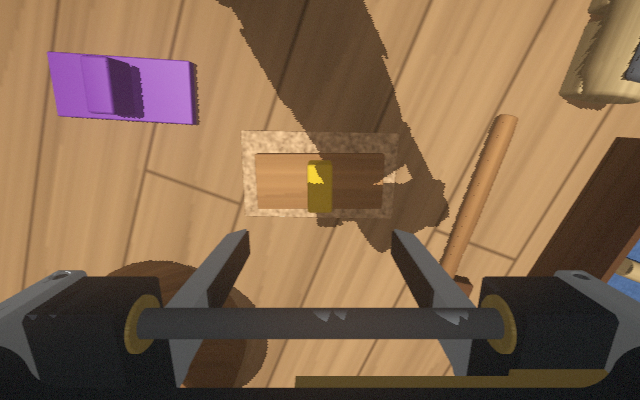

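The palm lies flat and centred on its mat at (320,182), released, with the gripper well clear.

```bash
python3 -c "
from h import *
print(ctrl.hand_in())"
```

```text
the job is handed in; nothing more can be done
None
```

Handed in at 30 s: the roller went over the ridge and sits square against the blue stop, with about 14 N the highest press I read, and the palm board is flat on its mat and let go; the judge's verdict was not shown.

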